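# Take the slide carrier off the bent drip hook

### The job

The steel slide carrier hangs by its eye on the deep upturned hook of the drip stand, whose prong has been bent to one side. Ease the eye up along the prong and past its tip, draw the carrier clear, and lower it gently (no dropping) into the well of the white tray, flat on the bottom, and let go. Keep the carrier level, never press it against the stand with more than 10 N or against the tray with more than 30 N, and leave the bottle, the blue box and the pipette where they are.

Things in the scene. Friction and masses are not known exactly. Their poses are not given: they have to be found in the camera images.
- carrier: Loose steel slide carrier, 0.22 to 0.34 kg: an open box 124 x 60 x 35 mm (x, y, z) with glass slides; at its -x end (x = -59.5 mm) a strap 30 mm wide, 5 mm thick rises to 136 mm and bears the grip. Between box and eye plate it is open to +x and to both y sides. Origin: centre of the box's underside, z up. Its mass centre lies within 10 mm of below the eye.
- eye (a point): Centre of the carrier's eye, at the underside of its plate, 126 mm above the carrier's origin: an 18 mm round hole, axis upright, in a plate 36 x 36 x 6 mm that a bar 20 mm wide, 6 mm thick joins to the strap. Axes as the carrier's.
- handle (a point): Grip point inside the carrier's black grip, a square block 18 x 18 mm, 45 mm tall (136 to 181 mm above the carrier's origin); the point is 161 mm above that origin and 59.5 mm to the -x side of the eye. Axes as the carrier's.
- stand: Fixed steel drip stand: base plate 100 mm wide, 10 mm thick, x = -75 to +125 mm; a 12 mm post at x = +88 mm rises to 145 mm, then a 12 mm bar (underside at 139 mm) runs to x = 0 and ends in a collar, 30 mm across, top at 161 mm. Origin: on the table below the collar; x points from hook to post, so the hook is open to -x; z up. Lifted 69 mm, the carrier's box meets the bar.
- hook_foot (a point): Foot of the prong, at the centre of the collar's top, where the eye rests (with 4 mm of play). The rigid 10 mm round prong is upright for 6 mm, then bent 20 degrees (0.36 rad) to an unknown side, different each time; its round tip is 51 mm above the collar, 15 mm off to that side. With its underside 55 to 65 mm above the collar the eye is clear and can be drawn off to -x.
- tray: Fixed white tray, 150 x 86 x 26 mm outside (x, y, z), walls and floor 5 mm, so the well is 140 x 76 mm, 21 mm deep. Origin: centre of its underside, on the table; z up. The carrier goes in lengthwise, either way round.
- bottle: Bystander: amber bottle, 48 mm across, 95 mm tall; origin under its centre.
- tipbox: Bystander: blue box 75 x 110 x 55 mm; origin under its centre.
- pipette: Bystander: pipette lying on the table, about 235 mm long along its x, up to 50 mm wide, 26 mm tall; origin under its middle.
There are look-alikes about, which are no part of the job. Leave any yellow look-alike of the carrier alone. Of the things that look like the stand, the smaller one is meant.

How it is judged:
On the way:
1. the eye is lifted past the tip and drawn off the hook, the carrier not yet in the tray (horizontal distance between eye and hook_foot above 0.04 m and horizontal distance between carrier and tray above 0.04 m), for 0.1 s.
At the end, for the whole second after the job is handed in: The carrier stands upright (within 0.06 rad) and at rest in the tray's well, its underside on the well's floor (within 4 mm) and its centre within 14 mm of the tray's centre (horizontal distance between carrier and tray below 0.014 m and z of carrier in the frame of tray between 0.001 and 0.009 m and angle between carrier's own z axis and vertical below 0.06 rad and linear speed of carrier below 0.02 m/s); the robot touches nothing.
It fails at once if the carrier is pressed against the stand with more than 10 N (contact force between carrier and stand above 10 N).
It fails at once if the carrier is set on the tray with more than 30 N (contact force between carrier and tray above 30 N).
It fails at once if the carrier is tipped by more than 0.2 rad (angle between carrier's own z axis and vertical above 0.2 rad).
It fails at once if a bystander is moved by more than 25 mm (distance of any of bottle, tipbox, pipette from where it was at the start of the episode above 0.025 m).
It fails at once if the carrier is dropped into the tray (faster than 0.2 m/s in its well) (horizontal distance between carrier and tray below 0.04 m and z of carrier in the frame of tray below 0.02 m and linear speed of carrier above 0.2 m/s).
It also fails if it takes over 61 s, if anything falls off the work surface, if the arm or the gripper's body presses on something with over 40 N, if the wrist force passes 120 N, or if a joint passes its speed limit or range.

### The arm

A 6-joint arm with a two-finger parallel gripper is mounted at the origin on the work surface. World frame = base frame: x ahead of the robot, y to its left, z up, the work surface at z = 0. Lengths are in m, angles in rad, forces in N, time in s.
With the tool pointing down it reaches from about 0.3 to 0.775 m from the base axis. Payload 14.6 kg.
Tool frame: the origin (TCP) lies at the very end of the fingers, on their centre line; the grasp point (between the pads) lies 19 mm behind it (arm.grasp_offset is the z of the grasp point in the tool frame, in m); z points along the fingers, y is the line along which they close (so a half turn about z gives the same grasp; the last joint's range is limited). The gripper opens to 94 mm and grips with 3 to 60 N. Pads are 16 mm wide; open, the fingers measure 119 mm over their backs; the gripper's body (75 mm by 177 mm) begins 78 mm behind the grasp point.
Start: joints at [-1.328, 0.3, 1.521, -0, 1.321, -0.067], TCP at [0.168, -0.524, 0.205] pointing down, gripper open.
Joint ranges: [-3.03, 3.03], [-0.79, 2.21], [0.23, 2.52], [-1.04, 4.18], [0, 3.07], [-2.55, 2.55]. Speed limits (rad/s): [2.22, 2.22, 2.57, 3.14, 3.14, 3.14].

### API

Orientations are given as a rotation vector (axis times angle).
In Python, from bench import arm, optics gives the robot as it stands. The module is installed in compiled form; this text tells all that it offers.
- The arm moves only by the tool move_arm, never from a script. Its arguments are lists of equal length, an entry for each row: "travel": the shift along the tool's x, y, z in units of 250 mm (1.0 is 250 mm), a list of three; "rot": the turn, a rotation vector about the tool's x, y, z in units of 0.12 rad (1.0 is 0.12 rad), a list of three; "claw": the closure in counts, from 0 (fully open) to 255 (shut). A call has 1 to 5 rows; each row shifts and turns the commanded pose from where the row before left it, along the tool's axes as they then stand; what a row does not reach is not made up. A row lasts 1/12 s, in which the tool goes at most 41.7 mm and 7.16 degrees, less where a joint would pass 70% of its speed; a pose out of reach is approached as far as the arm can. A call with a number of a shift or a turn outside -1 to 1 is refused whole. A call with a gripper value outside its range is refused whole. The fingers move at their own pace and stop on an object; "squeeze" is the grip in N (left out, the last holds). Time passes only in rows, so rows that do not move let the fingers close. It gives the time, the measured TCP pose, the force, the opening and the grip force at its end, in the units of the state.
- arm.state(): the state, without advancing time (a new reading comes with each control period).
- optics.read_camera(name): name is "side" or "top" or "wrist"; returns the picture (480x640x3 uint8, red, green, blue); there is no depth.
- optics.get_calibration(name): a dict with "fx", "fy", "cx", "cy" (pixels), "R" (3x3) and "t" (3): a world point X has camera coordinates R X + t. Camera axes: x right, y down, z forward; pixel columns grow to the right and rows downward; lengths in m; the calibration is good to about 2 mm. A picture is of the moment at which its call begins: read the wrist's pose just before it. get_calibration takes no time and is no camera call; for the wrist camera it gives the pose at the moment of the call.
- arm.hand_in(): hands the job in; it is judged then, once.
The state is a dict: "time_s": time; "joint_positions": joint angles; "qvel": joint speeds; "joint_torque": joint torques, N m; "eef_pos": TCP position; "orientation": TCP orientation; "wrist_force": force on the tool from outside, world axes, zero at the start; "wrist_torque": the same for the moment, N m; "opening": finger opening in m; "grip_force": force on a finger pad.
Only numpy, scipy, OpenCV 4.12 (cv2) and the standard library are available. Lean on these libraries where they do the work, as an engineer would, in place of code of your own. Each camera call takes 0.05 s, during which the arm holds its last target. There are 200 camera calls.

## Working session

There is one attempt and no reset: what is moved stays moved. The work goes in short steps, Python scripts to look and compute and a tool call to move; the robot and the scene stay as the last step left them, time stands still between calls to the robot, and variables do not carry over. Pictures are saved under pics/ and viewed, at most 12 in all, crops included, and the job is handed in when it is done.

Besides the shell and the picture viewer there is one more tool, called after ">>>" as a command line: name --argument value ..., lists and objects as JSON in quotes. move_arm: Moves the arm, as the interface text tells. Shifts and turns lie within -1 to 1; 1 stands for 250 mm of shift or 0.12 rad of turn. Its arguments: {"type":"object","properties":{"travel":{"type":"array","items":{"type":"array","items":{"type":"number"}}},"rot":{"type":"array","items":{"type":"array","items":{"type":"number"}}},"claw":{"type":"array","items":{"type":"number"}},"squeeze":{"type":"number"}},"required":["travel","rot","claw"]}

```bash
mkdir -p pics; python3 - <<'E'
from bench import arm, optics
import cv2,numpy as np
np.set_printoptions(precision=4,suppress=True)
s=arm.state();print(s,arm.grasp_offset)
for n in("side","top"):
    im=optics.read_camera(n);cv2.imwrite(f"pics/{n}0.png",im[:,:,::-1]);c=optics.get_calibration(n);print(n,c)
E
```

```text
{'time_s': 0.0, 'joint_positions': array([-1.3276,  0.3005,  1.5216, -0.    ,  1.3207, -0.0666]), 'qvel': array([ 0.0012,  0.0002, -0.0007,  0.0012, -0.0006,  0.0026]), 'joint_torque': array([  0.001 , -53.1804, -35.2736,   0.0709,   0.0244,  -0.0001]), 'eef_pos': array([ 0.1676, -0.5236,  0.2049]), 'orientation': array([-3.1028, -0.4845,  0.0002]), 'wrist_force': array([ 0.2526, -0.2436, -0.2795]), 'wrist_torque': array([-0.0447, -0.0223, -0.0346]), 'grip_force': 0.0, 'opening': 0.09374792910009723} -0.0188
side {'fx': 491.15731745962216, 'fy': 491.15731745962216, 'cx': 318.0771529867248, 'cy': 235.47305753286741, 'R': array([[ 0.9928, -0.1192, -0.0153],
       [-0.0996, -0.7452, -0.6594],
       [ 0.0672,  0.6562, -0.7516]]), 't': array([-0.4652,  0.1736,  1.4366])}
top {'fx': 529.1288876373316, 'fy': 529.1288876373316, 'cx': 312.6515843133586, 'cy': 242.84295751337862, 'R': array([[-0.0077, -0.9999, -0.0152],
       [-0.9861,  0.0101, -0.1658],
       [ 0.1659,  0.0137, -0.986 ]]), 't': array([0.0328, 0.4826, 1.4652])}
```

View pics/side0.png

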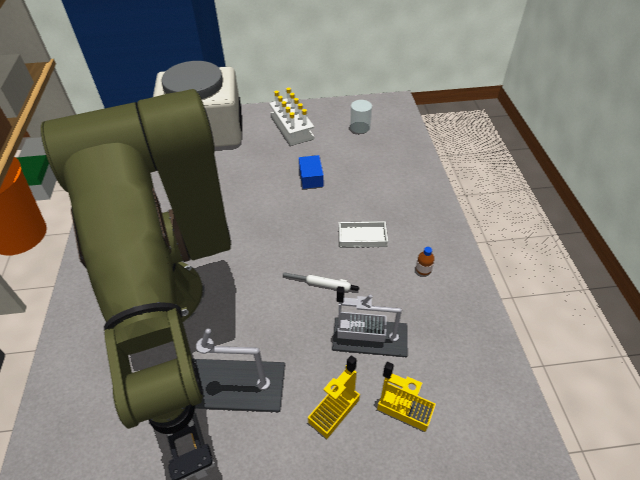

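View pics/top0.png

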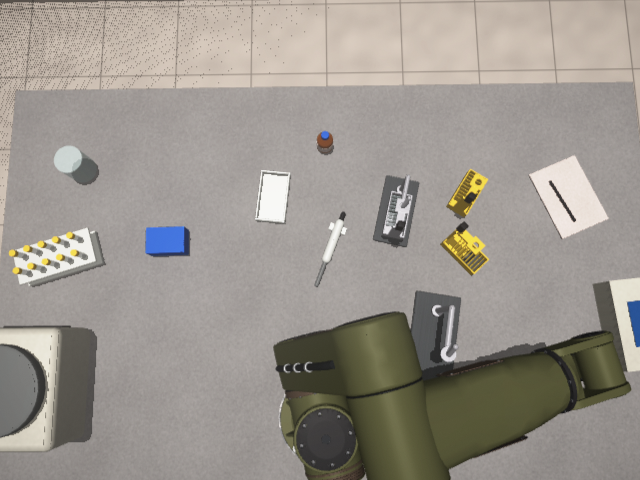

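Side view: the steel carrier is on the small dark stand at (362,325). The tray is at (363,234), the bottle at (426,262), the blue box at (311,172) and the pipette at (320,283).

Top view: carrier (397,212), tray (273,196).

Possible confusions:
- **Carrier:** the steel one at side (362,325) is meant. The yellow ones at (335,405) and (408,400) are look-alikes.
- **Stand:** the small one at side (370,335) is meant. The bigger one at (240,385) is a look-alike.

I'll check this choice in a close crop.

```bash
python3 - <<'E'
import cv2,numpy as np
a=cv2.imread("pics/side0.png")[280:360,325:415];b=cv2.imread("pics/top0.png")[170:250,370:430];c=cv2.imread("pics/top0.png")[165:227,250:296]
f=lambda i,k:cv2.resize(i,None,fx=k,fy=k,interpolation=cv2.INTER_CUBIC)
o=np.zeros((600,800,3),np.uint8)
A=f(a,5);B=f(b,5);C=f(c,4)
o[:400,:450]=A;o[:400,460:760]=B
o[405:405+190,:184]=f(c,4)[:190]
cv2.imwrite("pics/crop1.png",o)
E
```

```text
(no output)
```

View pics/crop1.png

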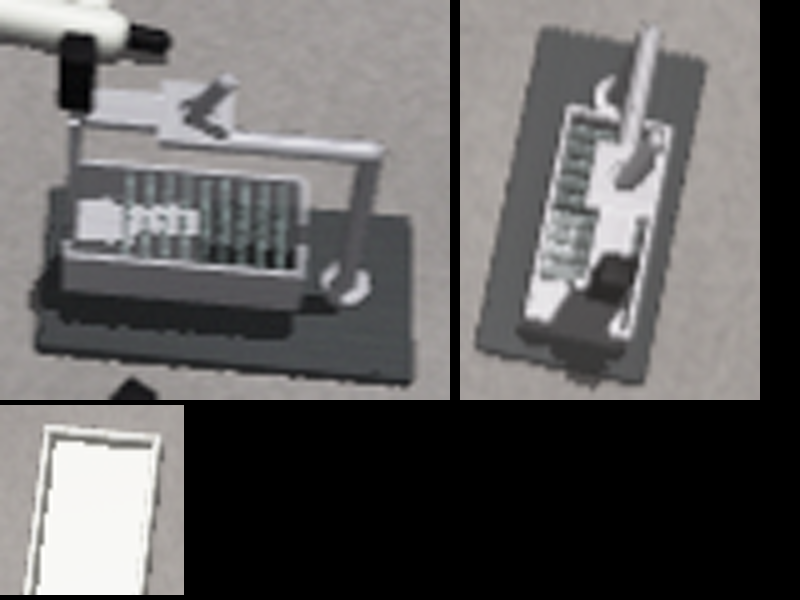

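The choice holds: a steel carrier with its black grip at side (340,288) and top (401,224). The eye plate hangs on the prong at about side (363,301) and top (496/5 in the crop). The tray is empty. Next I'll fit the poses.

```bash
cat > h.py <<'E'
import numpy as np,cv2
from bench import arm,optics
from scipy.optimize import least_squares
from scipy.spatial.transform import Rotation as Rt
np.set_printoptions(precision=4,suppress=True)
def proj(c,X):
    p=np.atleast_2d(X)@np.array(c["R"]).T+c["t"];return np.c_[c["fx"]*p[:,0]/p[:,2]+c["cx"],c["fy"]*p[:,1]/p[:,2]+c["cy"]]
def place(q,P):
    c,s=np.cos(q[2]),np.sin(q[2]);P=np.atleast_2d(P);return np.c_[q[0]+c*P[:,0]-s*P[:,1],q[1]+s*P[:,0]+c*P[:,1],P[:,2]]
def fit(obs,q0):  # obs: (cal, model pts, px)
    f=lambda q:np.concatenate([(proj(c,place(q,P))-u).ravel() for c,P,u in obs])
    r=least_squares(f,q0,loss="soft_l1");return r.x,f(r.x).reshape(-1,2)
def tri(obs):
    return least_squares(lambda X:np.concatenate([(proj(c,X)-u).ravel() for c,u in obs]),[.5,-.15,.2]).x
E
python3 - <<'E'
from h import *
S,T=optics.get_calibration("side"),optics.get_calibration("top")
# stand corners: model order (-75,-50),(125,-50),(125,50),(-75,50)
M=np.array([[-.075,-.05,.01],[.125,-.05,.01],[.125,.05,.01],[-.075,.05,.01]])
so=np.array([[332.4,350],[407.4,356.4],[407.4,322.6],[335,317]])
to=np.array([[407,247],[419.4,183],[386,175],[373,240]])
# which top px correspond? -y is to right in top image
to=np.array([[407,247],[419.4,183],[386,175],[373,240]])
q,r=fit([(S,M,so),(T,M,to)],[.5,-.15,0]);print("stand",q,r.tolist())
g=tri([(S,[340.6,287.6]),(T,[401,224])]);print("griptop",g)
print("prong",tri([(S,[371,296.4]),(T,[370+(655-460)/5,170+140/5])]))
print("foot",place(q,[0,0,.161]),proj(S,place(q,[0,0,.161])),proj(T,place(q,[0,0,.161])))
m=M*0
R=np.array([[-.075,-.043,.026],[.075,-.043,.026],[.075,.043,.026],[-.075,.043,.026]])
obs=[]
for n,c,(y0,y1,x0,x1) in(("side",S,(215,250,330,395)),("top",T,(160,235,245,300))):
    im=cv2.imread(f"pics/{n}0.png");k=np.zeros(im.shape[:2],np.uint8);k[y0:y1,x0:x1]=(im.min(2)>165)[y0:y1,x0:x1]*255
    cs=max(cv2.findContours(k,0,2)[0],key=cv2.contourArea);h=cv2.convexHull(cs)[:,0].astype(float)
    ap=cv2.approxPolyDP(cv2.convexHull(cs),5,True)[:,0];print(n,ap.tolist())
    obs.append((n,c,ap))
o2=[]
for n,c,ap in obs:
    P=proj(c,place([.59,.1,0],R));o2.append((c,R,np.array([ap[np.argmin(np.linalg.norm(ap-p-(ap.mean(0)-P.mean(0)),axis=1))] for p in P],float)))
q,r=fit(o2,[.6,.1,0]);print("tray",q,r.tolist())
E
```

```text
stand [ 0.5584 -0.2121 -0.222 ] [[-1.2904944525929523, -0.5362633896269813], [-0.086619372608709, -0.42172081082406976], [-0.6928303216079712, 0.2980629787588214], [-0.8368356586595951, 0.07792261440823722], [0.16367646568255623, -0.4106950287024631], [0.24088019526982407, -1.789728626632666], [0.3181040861608153, -0.5883396462704695], [0.1921379884158796, -0.5623728741408058]]
griptop [ 0.5008 -0.1962  0.2189]
prong [ 0.5711 -0.2212  0.2049]
foot [[ 0.5584 -0.2121  0.161 ]] [[363.3581 304.1984]] [[402.9265 206.1317]]
side [[385, 221], [387, 241], [339, 240], [338, 222]]
top [[261, 170], [290, 172], [283, 222], [255, 219]]
tray [ 0.6269  0.1455 -0.1206] [[-0.21978208325975856, 1.439317131345092], [0.0960990839824376, 0.0019113967679231791], [-0.3471503642223297, -0.2654796448433956], [0.069749522436382, -0.8202346002453851], [0.770237954150673, 0.020169028261278754], [-0.03125144999785334, 0.36240198738536833], [0.01598145934326567, -0.6763692830490982], [-0.6322820465949803, -0.16044475496832433]]
```

```bash
cat >> h.py <<'E'
def plan(pos,yaw,n,ori=None):
    """rows to bring tool to pos, tool y axis at world angle yaw, pointing down"""
    s=arm.state();R=Rt.from_rotvec(s["orientation"]);p=np.array(s["eef_pos"])
    y=np.array([np.cos(yaw),np.sin(yaw),0]);z=np.array([0,0,-1.])
    Rg=Rt.from_matrix(np.c_[np.cross(y,z),y,z]);dr=(R.inv()*Rg).as_rotvec();tr=[];ro=[]
    for i in range(n):
        a=np.round(R.inv().apply((pos-p)/(n-i))/.25,3);b=np.round(((R.inv()*Rg).as_rotvec())/(n-i)/.12,3)
        tr.append(a.tolist());ro.append(b.tolist());p=p+R.apply(a*.25);R=R*Rt.from_rotvec(b*.12)
    for k in range(0,n,5):print("T",tr[k:k+5],"\nR",ro[k:k+5])
E
python3 -c "
from h import *
plan(np.array([.50,-.19,.31]),-.222,15)
print(optics.get_calibration('wrist'))"
```

```text
T [[0.112, -0.058, -0.028], [0.115, -0.05, -0.028], [0.118, -0.042, -0.028], [0.121, -0.033, -0.028], [0.123, -0.025, -0.028]] 
R [[-0.001, -0.0, -0.577], [-0.0, -0.0, -0.577], [-0.001, -0.0, -0.577], [-0.0, -0.0, -0.577], [-0.0, -0.0, -0.577]]
T [[0.125, -0.016, -0.028], [0.125, -0.008, -0.028], [0.126, 0.001, -0.028], [0.125, 0.01, -0.028], [0.124, 0.018, -0.028]] 
R [[-0.001, -0.0, -0.577], [-0.0, -0.001, -0.577], [-0.001, -0.0, -0.577], [-0.0, -0.001, -0.577], [-0.001, -0.0, -0.578]]
T [[0.123, 0.027, -0.028], [0.121, 0.035, -0.028], [0.118, 0.043, -0.028], [0.114, 0.052, -0.028], [0.111, 0.059, -0.028]] 
R [[-0.0, -0.001, -0.577], [-0.001, -0.0, -0.578], [-0.0, -0.001, -0.577], [-0.001, -0.0, -0.578], [-0.0, -0.001, -0.577]]
{'fx': 356.62375099997166, 'fy': 356.62375099997166, 'cx': 324.3537602092481, 'cy': 235.64775347331985, 'R': array([[ 0.3061, -0.952 , -0.0012],
       [-0.9261, -0.298 ,  0.2315],
       [-0.2207, -0.0697, -0.9728]]), 't': array([-0.549 , -0.0254,  0.3888])}
```

>>> move_arm --travel '[[0,0,-0.16],[0,0,-0.16],[0,0,-0.12]]' --rot '[[0,0,0],[0,0,0],[0,0,0]]' --claw '[140,140,140]' --squeeze 50

```text
time_s: 0.35
eef_pos: [0.1677, -0.5237, 0.3182]
orientation: [3.103, 0.485, 0.0]
wrist_force: [0.2, -0.7, 0.6]
opening: 0.0776
grip_force: 0.0
```

>>> move_arm --travel '[[0.112,-0.058,0],[0.115,-0.05,0],[0.118,-0.042,0],[0.121,-0.033,0],[0.123,-0.025,0]]' --rot '[[0,0,-0.577],[0,0,-0.577],[0,0,-0.577],[0,0,-0.577],[0,0,-0.577]]' --claw '[140,140,140,140,140]'

```text
time_s: 0.77
eef_pos: [0.2791, -0.4113, 0.3152]
orientation: [-2.972, -1.017, 0.0]
wrist_force: [0.2, -0.5, 0.2]
opening: 0.0444
grip_force: 0.0
```

>>> move_arm --travel '[[0.125,-0.016,0],[0.125,-0.008,0],[0.126,0.001,0],[0.125,0.01,0],[0.124,0.018,0]]' --rot '[[0,0,-0.577],[0,0,-0.577],[0,0,-0.577],[0,0,-0.577],[0,0,-0.577]]' --claw '[140,140,140,140,140]'

```text
time_s: 1.18
eef_pos: [0.3901, -0.3001, 0.3153]
orientation: [-2.752, -1.514, 0.0]
wrist_force: [0.1, -0.8, -1.1]
opening: 0.0423
grip_force: 0.0
```

>>> move_arm --travel '[[0.123,0.027,0],[0.121,0.035,0],[0.118,0.043,0],[0.114,0.052,0],[0.111,0.059,0]]' --rot '[[0,0,-0.577],[0,0,-0.577],[0,0,-0.577],[0,0,-0.577],[0,0,-0.577]]' --claw '[140,140,140,140,140]'

```text
time_s: 1.6
eef_pos: [0.501, -0.1887, 0.3152]
orientation: [-2.45, -1.965, 0.0]
wrist_force: [0.3, -0.4, 0.8]
opening: 0.0424
grip_force: 0.0
```

```bash
python3 - <<'E'
from h import *
s=arm.state();print(s["eef_pos"],s["orientation"],s["opening"],s["qvel"])
c=optics.get_calibration("wrist");im=optics.read_camera("wrist");cv2.imwrite("pics/w1.png",im[:,:,::-1])
np.savez("w1.npz",**c)
q=[.5584,-.2121,-.222]
print(proj(c,place(q,[[0,0,.161],[-.0595,0,.216],[.0,0,.21],[.088,0,.145]])))
E
```

```text
[ 0.501  -0.1887  0.3152] [-2.4505 -1.9653  0.0004] 0.042444863100877916 [ 0.6733  0.3464 -0.4095  0.0002  0.0602 -0.156 ]
[[389.1808 233.8056]
 [327.5028 248.8899]
 [399.6603 247.2575]
 [474.2412 230.5755]]
```

View pics/w1.png

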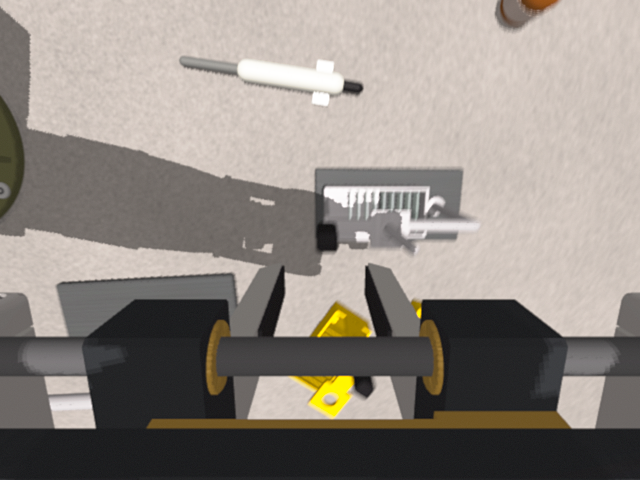

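The wrist view shows the grip at (327,237), the prong around (408,235) and the pipette at (280,75). The arm was still settling, so I'll retake a settled crop.

>>> move_arm --travel '[[0,0,0],[0,0,0]]' --rot '[[0,0,0],[0,0,0]]' --claw '[140,140]'

```text
time_s: 1.82
eef_pos: [0.5, -0.19, 0.315]
orientation: [-2.454, -1.961, 0.001]
wrist_force: [0.9, 0.5, -0.2]
opening: 0.0426
grip_force: 0.0
```

```bash
python3 - <<'E'
from h import *
s=arm.state();print(s["eef_pos"],s["orientation"],s["opening"],s["qvel"])
c=optics.get_calibration("wrist");im=optics.read_camera("wrist")[:,:,::-1];cv2.imwrite("pics/w2.png",im)
np.savez("w2.npz",**c)
q=[.5584,-.2121,-.222]
print(proj(c,place(q,[[0,0,.161],[-.0595,0,.216],[.0,0,.21],[.088,0,.145]])))
cv2.imwrite("pics/w2c.png",cv2.resize(im[165:265,310:470],None,fx=5,fy=5,interpolation=cv2.INTER_CUBIC))
E
```

```text
[ 0.5   -0.19   0.315] [-2.4536 -1.9609  0.0008] 0.04260287319209232 [-0.0292 -0.0136  0.0077 -0.0028  0.0015  0.0017]
[[390.0622 232.2095]
 [328.3916 247.2625]
 [400.6793 245.4324]
 [475.276  228.7619]]
```

View pics/w2c.png

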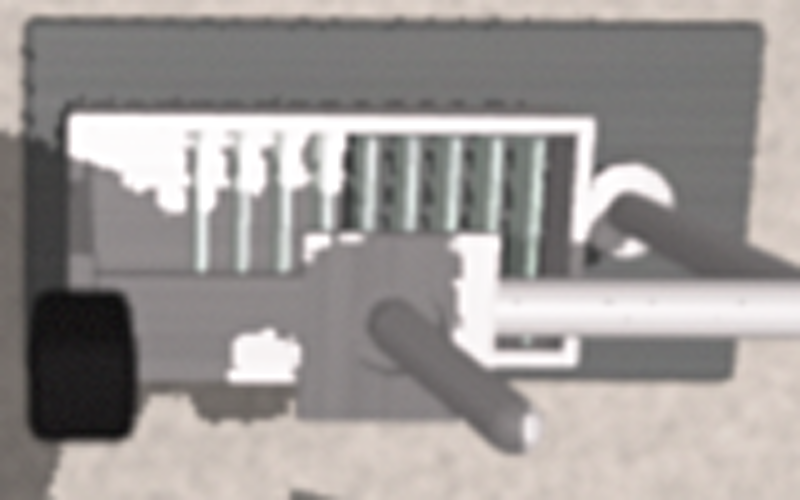

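The crop shows the grip top centred at about px (326,242), the prong root at (387,230) and the prong tip at (415,251). So the bend is to stand +x/-y. The carrier is square with the stand.

```bash
python3 - <<'E'
from h import *
c=dict(np.load("w2.npz"))
def at(u,z):return least_squares(lambda X:(proj(c,[X[0],X[1],z])-u).ravel(),[.5,-.2]).x
p=lambda x,y:np.array([310+x/5,165+y/5])
print("grip",at(p(82,385),.216)); f=at(p(385,322),.167);t=at(p(517,425),.209);print("foot",f,"tip",t,t-f,np.linalg.norm(t-f),np.arctan2(*(t-f)[::-1])+.222)
P=[at(p(*u),.01) for u in((28,20),(762,22),(735,378))];print(P,np.arctan2(*(P[1]-P[0])[::-1]),np.arctan2(*(P[1]-P[2])[::-1])-np.pi/2)
C,Sn=np.cos(.222),np.sin(.222);print("stand from corner", P[0]-np.array([C*-.075+Sn*.05,-Sn*-.075+C*.05]),P[1]-np.array([C*.125+Sn*.05,-Sn*.125+C*.05]))
# carrier box rim at z=.070
B=[at(p(*u),.070) for u in((70,115),(595,120),(578,365))];print(B,np.arctan2(*(B[1]-B[0])[::-1]),np.arctan2(*(B[1]-B[2])[::-1])-np.pi/2)
print("carrier", B[0]-np.array([C*-.062+Sn*.03,-Sn*-.062+C*.03]),B[1]-np.array([C*.062+Sn*.03,-Sn*.062+C*.03]))
E
```

```text
grip [ 0.4997 -0.1944]
foot [ 0.5553 -0.2072] tip [ 0.5682 -0.2186] [ 0.0129 -0.0113] 0.01715823079123816 -0.4998850011654298
[array([ 0.497 , -0.1449]), array([ 0.6879, -0.1883]), array([ 0.6677, -0.2842])] -0.22365447296898744 -0.20855068049415793
stand from corner [ 0.5591 -0.2102] [ 0.555  -0.2096]
[array([ 0.5038, -0.1661]), array([ 0.6248, -0.1945]), array([ 0.6116, -0.2527])] -0.23040367632774525 -0.22276567207816855
carrier [ 0.5577 -0.209 ] [ 0.5577 -0.2101]
```

>>> move_arm --travel '[[-0.022,0.004,0.11],[0,0,0.13],[0,0,0.13],[0,0,0.11],[0,0,0.08]]' --rot '[[0,0,0.03],[0,0,0],[0,0,0],[0,0,0],[0,0,0]]' --claw '[140,140,140,140,140]' --squeeze 8

```text
time_s: 2.28
eef_pos: [0.4984, -0.1964, 0.1731]
orientation: [-2.459, -1.953, 0.002]
wrist_force: [0.2, 0.0, -0.0]
opening: 0.0423
grip_force: 0.0
```

>>> move_arm --travel '[[0,0,0],[0,0,0]]' --rot '[[0,0,0],[0,0,0]]' --claw '[150,160]'

```text
time_s: 2.45
eef_pos: [0.4993, -0.1964, 0.1757]
orientation: [-2.459, -1.954, 0.001]
wrist_force: [0.1, 0.3, 0.9]
opening: 0.036
grip_force: 0.0
```

```bash
python3 - <<'E'
from h import *
s=arm.state();print(s["eef_pos"],s["orientation"],s["opening"],s["wrist_force"],s["wrist_torque"])
c=optics.get_calibration("wrist");im=optics.read_camera("wrist")[:,:,::-1]
cv2.imwrite("pics/w3c.png",cv2.resize(im[130:380,200:520],None,fx=2.4,fy=2.4,interpolation=cv2.INTER_CUBIC))
E
```

```text
[ 0.4993 -0.1964  0.1757] [-2.4588 -1.9542  0.0007] 0.03598313126915938 [0.1173 0.2608 0.8711] [-0.0217 -0.0443 -0.0143]
```

View pics/w3c.png

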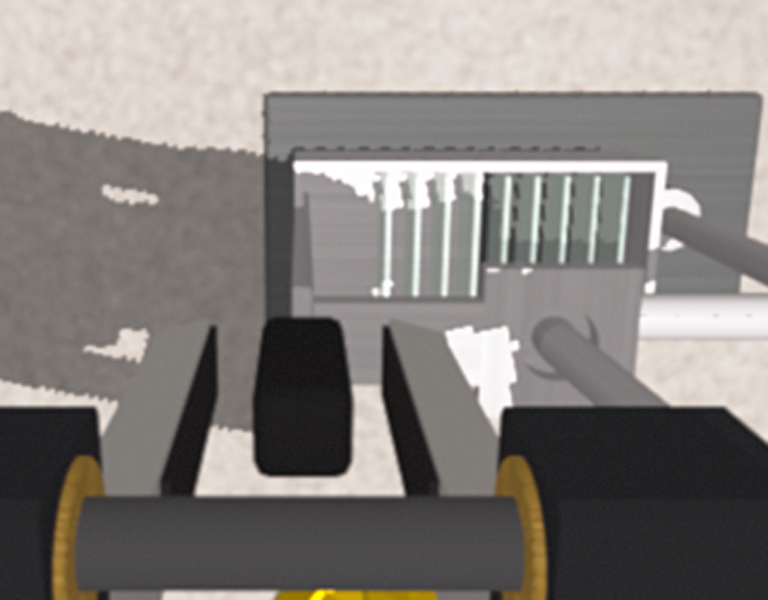

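The grip sits centred between the fingers, at crop (302,400). Now I'll close gently, then firm up.

>>> move_arm --travel '[[0,0,0],[0,0,0],[0,0,0],[0,0,0],[0,0,0]]' --rot '[[0,0,0],[0,0,0],[0,0,0],[0,0,0],[0,0,0]]' --claw '[175,190,200,210,220]' --squeeze 6

```text
time_s: 2.92
eef_pos: [0.5, -0.1958, 0.1761]
orientation: [2.457, 1.956, 0.0]
wrist_force: [-1.7, -0.3, 3.9]
opening: 0.0176
grip_force: 6.0
```

>>> move_arm --travel '[[0,0,0],[0,0,0],[0,0,0]]' --rot '[[0,0,0],[0,0,0],[0,0,0]]' --claw '[255,255,255]' --squeeze 50

```text
time_s: 3.17
eef_pos: [0.5, -0.1958, 0.1761]
orientation: [2.457, 1.956, 0.001]
wrist_force: [-2.3, -0.4, 5.7]
opening: 0.0181
grip_force: 50.0
```

```bash
python3 - <<'E'
from h import *
s=arm.state();print(s["eef_pos"],s["orientation"],s["opening"],s["grip_force"],s["wrist_force"],s["wrist_torque"])
E
```

```text
[ 0.5    -0.1958  0.1761] [2.4571 1.9563 0.0005] 0.018117991651279877 50.00158488750458 [-2.2548 -0.4162  5.6738] [-0.0378  0.1376 -0.0341]
```

>>> move_arm --travel '[[0,0,-0.004],[0,0,0]]' --rot '[[0,0,0],[0,0,0]]' --claw '[255,255]'

```text
time_s: 3.33
eef_pos: [0.4997, -0.1956, 0.1762]
orientation: [-2.457, -1.956, 0.001]
wrist_force: [-0.5, 0.1, -1.5]
opening: 0.0178
grip_force: 50.0
```

>>> move_arm --travel '[[0,0,-0.004],[0,0,0]]' --rot '[[0,0,0],[0,0,0]]' --claw '[255,255]'

```text
time_s: 3.5
eef_pos: [0.4998, -0.1956, 0.1772]
orientation: [-2.457, -1.956, 0.0]
wrist_force: [0.8, -1.2, -2.5]
opening: 0.0178
grip_force: 50.0
```

```bash
python3 - <<'E'
from h import *
s=arm.state();print(s["eef_pos"],s["orientation"],s["opening"],s["grip_force"],s["wrist_force"],s["wrist_torque"])
E
```

```text
[ 0.4998 -0.1956  0.1772] [-2.4573 -1.9565  0.0004] 0.017848063184394407 49.99886333942413 [ 0.7732 -1.1963 -2.4592] [-0.0219 -0.0487  0.018 ]
```

>>> move_arm --travel '[[0,0,-0.007],[0,0,-0.007],[-0.002,0.004,-0.007],[0,0,0]]' --rot '[[0,0,0],[0,0,0],[0,0,0],[0,0,0]]' --claw '[255,255,255,255]'

```text
time_s: 3.83
eef_pos: [0.501, -0.1965, 0.1831]
orientation: [2.457, 1.956, 0.0]
wrist_force: [-0.8, 0.2, -2.3]
opening: 0.0177
grip_force: 50.0
```

>>> move_arm --travel '[[-0.001,0.0025,-0.008],[-0.001,0.0025,-0.008],[-0.001,0.0025,-0.008],[0,0,0]]' --rot '[[0,0,0],[0,0,0],[0,0,0],[0,0,0]]' --claw '[255,255,255,255]'

```text
time_s: 4.17
eef_pos: [0.5026, -0.1977, 0.1892]
orientation: [2.457, 1.956, 0.0]
wrist_force: [-0.7, 1.2, -2.4]
opening: 0.0175
grip_force: 50.0
```

```bash
cat > st.py <<'E'
from h import *
s=arm.state();R=Rt.from_rotvec(s["orientation"]);print(s["eef_pos"],"h",s["eef_pos"][2]-.1762,"toolF",R.inv().apply(s["wrist_force"]),"toolM",R.inv().apply(s["wrist_torque"]),"tilt",R.as_matrix()[:,2])
E
python3 st.py
```

```text
[ 0.5026 -0.1977  0.1892] h 0.012989856500380703 toolF [ 0.975  -0.9046  2.3962] toolM [ 0.0488 -0.0068  0.0064] tilt [ 0.0006 -0.0003 -1.    ]
```

>>> move_arm --travel '[[-0.001,0.0025,-0.008],[-0.001,0.0025,-0.008],[-0.001,0.0025,-0.008],[0,0,0]]' --rot '[[0,0,0],[0,0,0],[0,0,0],[0,0,0]]' --claw '[255,255,255,255]'

```text
time_s: 4.5
eef_pos: [0.5043, -0.1988, 0.1952]
orientation: [2.457, 1.956, 0.001]
wrist_force: [-0.4, 0.2, -3.2]
opening: 0.0176
grip_force: 50.0
```

```bash
python3 st.py; python3 - <<'E'
from h import *
im=optics.read_camera("wrist")[:,:,::-1]
cv2.imwrite("pics/w4c.png",cv2.resize(im[220:320,360:520],None,fx=5,fy=5,interpolation=cv2.INTER_CUBIC))
E
python3 st.py
```

```text
[ 0.5043 -0.1988  0.1952] h 0.018993773339589792 toolF [ 0.0993 -0.4757  3.1513] toolM [ 0.0611 -0.0274 -0.0597] tilt [ 0.0007 -0.0003 -1.    ]
[ 0.5042 -0.1988  0.1949] h 0.0187178329604466 toolF [-0.1125 -0.267   2.6954] toolM [ 0.0917 -0.0158 -0.0081] tilt [ 0.0004 -0.0002 -1.    ]
```

View pics/w4c.png

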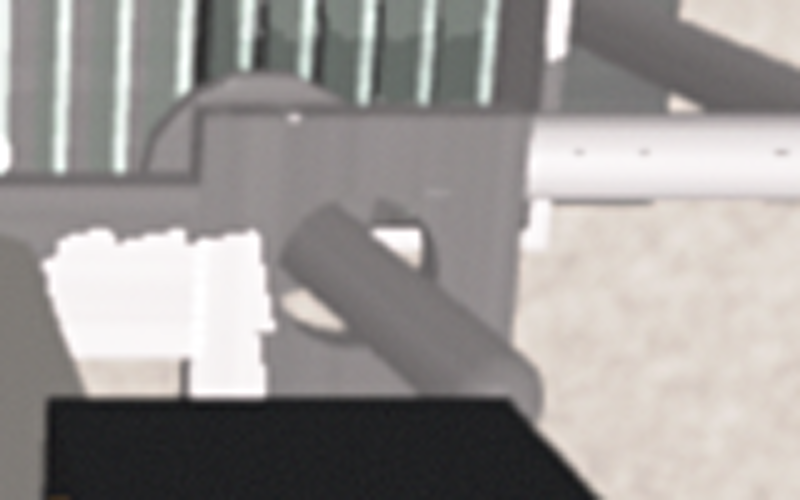

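The view shows the prong running through the middle of the hole: hole centre at crop (355,272), free gaps on both sides. Forces are low, so I'll continue along the same slope.

>>> move_arm --travel '[[-0.0013,0.0026,-0.008],[-0.0013,0.0026,-0.008],[-0.0013,0.0026,-0.008],[-0.0013,0.0026,-0.008],[0,0,0]]' --rot '[[0,0,0],[0,0,0],[0,0,0],[0,0,0],[0,0,0]]' --claw '[255,255,255,255,255]'

```text
time_s: 4.97
eef_pos: [0.5065, -0.2007, 0.2032]
orientation: [2.457, 1.956, 0.0]
wrist_force: [-0.4, -0.2, -2.4]
opening: 0.0176
grip_force: 50.0
```

```bash
python3 st.py
```

```text
[ 0.5065 -0.2007  0.2032] h 0.026991252441288693 toolF [-0.3261 -0.3586  2.3911] toolM [ 0.1035  0.0274 -0.0005] tilt [ 0.0006 -0.0003 -1.    ]
```

>>> move_arm --travel '[[-0.0013,0.0026,-0.008],[-0.0013,0.0026,-0.008],[-0.0013,0.0026,-0.008],[-0.0013,0.0026,-0.008],[0,0,0]]' --rot '[[0,0,0],[0,0,0],[0,0,0],[0,0,0],[0,0,0]]' --claw '[255,255,255,255,255]'

```text
time_s: 5.38
eef_pos: [0.5088, -0.2025, 0.2112]
orientation: [2.457, 1.956, 0.0]
wrist_force: [0.9, 0.7, -1.9]
opening: 0.0176
grip_force: 50.0
```

```bash
python3 st.py
```

```text
[ 0.5088 -0.2025  0.2112] h 0.0350046347082584 toolF [0.8365 0.7222 1.8605] toolM [ 0.0461 -0.0095 -0.0138] tilt [ 0.0006 -0.0003 -1.    ]
```

>>> move_arm --travel '[[-0.0013,0.0026,-0.008],[-0.0013,0.0026,-0.008],[-0.0013,0.0026,-0.008],[-0.0013,0.0026,-0.008],[0,0,0]]' --rot '[[0,0,0],[0,0,0],[0,0,0],[0,0,0],[0,0,0]]' --claw '[255,255,255,255,255]'

```text
time_s: 5.8
eef_pos: [0.511, -0.2044, 0.2192]
orientation: [2.457, 1.956, 0.0]
wrist_force: [-0.3, -0.3, -2.2]
opening: 0.0174
grip_force: 50.0
```

>>> move_arm --travel '[[-0.0013,0.0026,-0.008],[0,0,-0.008],[0,0,-0.008],[0,0,-0.008],[0,0,0]]' --rot '[[0,0,0],[0,0,0],[0,0,0],[0,0,0],[0,0,0]]' --claw '[255,255,255,255,255]'

```text
time_s: 6.22
eef_pos: [0.5115, -0.2048, 0.2272]
orientation: [2.457, 1.956, 0.0]
wrist_force: [0.4, -0.3, -2.0]
opening: 0.0175
grip_force: 50.0
```

>>> move_arm --travel '[[0,0,-0.009],[0,0,-0.009],[0,0,-0.009],[0,0,-0.009],[0,0,0]]' --rot '[[0,0,0],[0,0,0],[0,0,0],[0,0,0],[0,0,0]]' --claw '[255,255,255,255,255]'

```text
time_s: 6.63
eef_pos: [0.5115, -0.2048, 0.2363]
orientation: [2.457, 1.956, 0.0]
wrist_force: [-0.5, -1.2, -2.7]
opening: 0.0177
grip_force: 50.0
```

```bash
python3 st.py;  python3 - <<'E'
from h import *
s=optics.read_camera("side")[:,:,::-1];im=optics.read_camera("wrist")[:,:,::-1]
o=np.zeros((600,800,3),np.uint8)
o[:400,:640]=cv2.resize(im[220:320,360:520],None,fx=4,fy=4,interpolation=cv2.INTER_CUBIC)
k=cv2.resize(s[255:355,320:420],None,fx=4,fy=4,interpolation=cv2.INTER_CUBIC)
o[200:600,400:]=k
cv2.imwrite("pics/w5c.png",o)
E
```

```text
[ 0.5115 -0.2048  0.2363] h 0.06006485119151722 toolF [-1.2973 -0.2003  2.7225] toolM [ 0.0517 -0.0306 -0.0336] tilt [ 0.0007 -0.0003 -1.    ]
```

View pics/w5c.png

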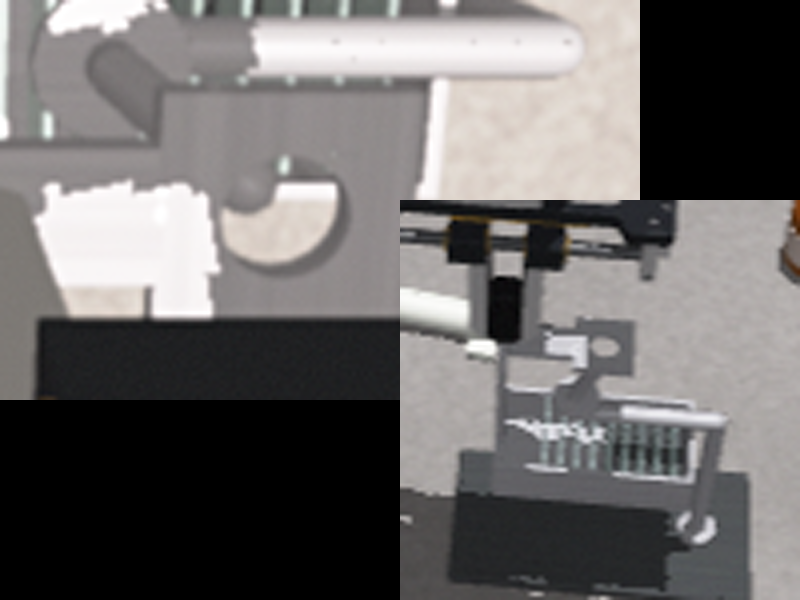

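The plate is above the tip; the tip shows below the hole at wrist-crop (250,190). Now I'll draw off along stand -x.

>>> move_arm --travel '[[0,-0.015,0],[0,-0.03,0],[0,-0.03,0],[0,-0.03,0],[0,-0.015,0]]' --rot '[[0,0,0],[0,0,0],[0,0,0],[0,0,0],[0,0,0]]' --claw '[255,255,255,255,255]'

```text
time_s: 7.15
eef_pos: [0.481, -0.1977, 0.2359]
orientation: [2.458, 1.957, 0.0]
wrist_force: [0.7, -0.0, -1.6]
opening: 0.0179
grip_force: 50.0
```

```bash
python3 st.py
```

```text
[ 0.481  -0.1977  0.2359] h 0.059668473720381504 toolF [0.1443 0.6487 1.6332] toolM [ 0.0699 -0.0211  0.0198] tilt [ 0.0001 -0.     -1.    ]
```

>>> move_arm --travel '[[0,-0.05,0],[0,-0.08,0],[0,-0.09,0],[0,-0.08,0],[0,-0.05,0]]' --rot '[[0,0,0],[0,0,0],[0,0,0],[0,0,0],[0,0,0]]' --claw '[255,255,255,255,255]'

```text
time_s: 7.57
eef_pos: [0.3951, -0.1779, 0.2358]
orientation: [2.458, 1.956, 0.0]
wrist_force: [-0.5, 0.5, -2.6]
opening: 0.0179
grip_force: 50.0
```

```bash
python3 st.py; python3 - <<'E'
from h import *
s=arm.state();R=Rt.from_rotvec(s["orientation"])
E
```

```text
[ 0.3951 -0.1779  0.2358] h 0.05961305910472356 toolF [ 0.3386 -0.5568  2.5997] toolM [-0.0055 -0.0358  0.0357] tilt [ 0.0002 -0.0002 -1.    ]
```

```bash
python3 -c "
from h import *
plan(np.array([.5678,.1527,.25]),-.1206,15)"
```

```text
T [[0.096, 0.025, -0.004], [0.096, 0.026, -0.004], [0.096, 0.026, -0.004], [0.096, 0.027, -0.004], [0.095, 0.028, -0.004]] 
R [[0.0, 0.0, -0.059], [0.0, 0.0, -0.059], [0.0, 0.0, -0.059], [0.0, 0.0, -0.059], [0.0, 0.0, -0.058]]
T [[0.095, 0.029, -0.004], [0.095, 0.029, -0.004], [0.095, 0.03, -0.004], [0.095, 0.03, -0.004], [0.094, 0.031, -0.003]] 
R [[0.0, 0.0, -0.059], [0.0, 0.0, -0.058], [0.0, 0.0, -0.059], [0.0, 0.0, -0.058], [0.0, 0.0, -0.059]]
T [[0.094, 0.032, -0.004], [0.094, 0.033, -0.003], [0.094, 0.033, -0.004], [0.094, 0.034, -0.003], [0.094, 0.034, -0.004]] 
R [[0.0, 0.0, -0.058], [0.0, 0.0, -0.059], [0.001, 0.0, -0.058], [0.0, 0.001, -0.059], [0.001, 0.0, -0.058]]
```

>>> move_arm --travel '[[0.04,0,-0.01],[0.08,0.01,-0.01],[0.105,0.025,-0.01],[0.105,0.03,-0.01],[0.105,0.03,-0.01]]' --rot '[[0,0,-0.03],[0,0,-0.05],[0,0,-0.06],[0,0,-0.06],[0,0,-0.06]]' --claw '[255,255,255,255,255]'

```text
time_s: 7.98
eef_pos: [0.4437, -0.0756, 0.2487]
orientation: [2.426, 1.994, 0.001]
wrist_force: [0.5, -1.1, -2.0]
opening: 0.0178
grip_force: 50.0
```

>>> move_arm --travel '[[0.105,0.03,0],[0.105,0.03,0],[0.105,0.035,0],[0.105,0.035,0],[0.105,0.035,0]]' --rot '[[0,0,-0.06],[0,0,-0.06],[0,0,-0.06],[0,0,-0.06],[0,0,-0.06]]' --claw '[255,255,255,255,255]'

```text
time_s: 8.4
eef_pos: [0.5078, 0.0466, 0.2484]
orientation: [2.39, 2.039, 0.001]
wrist_force: [0.4, -0.4, -2.5]
opening: 0.0177
grip_force: 50.0
```

>>> move_arm --travel '[[0.105,0.035,0],[0.105,0.035,0],[0.105,0.035,0],[0.08,0.03,0],[0.04,0.03,0]]' --rot '[[0,0,-0.06],[0,0,-0.06],[0,0,-0.06],[0,0,-0.06],[0,0,-0.04]]' --claw '[255,255,255,255,255]'

```text
time_s: 8.82
eef_pos: [0.5643, 0.1493, 0.248]
orientation: [-2.353, -2.081, -0.0]
wrist_force: [0.2, -0.5, -2.4]
opening: 0.0176
grip_force: 50.0
```

>>> move_arm --travel '[[0,0,0],[0,0,0]]' --rot '[[0,0,0],[0,0,0]]' --claw '[255,255]'

```text
time_s: 8.98
eef_pos: [0.5638, 0.1469, 0.2478]
orientation: [-2.355, -2.079, 0.001]
wrist_force: [-0.5, 0.0, -2.8]
opening: 0.0178
grip_force: 50.0
```

```bash
python3 st.py; python3 - <<'E'
from h import *
plan(np.array([.5678,.1527,.205]),-.1206,4)
c=optics.get_calibration("wrist");np.savez("w6.npz",**c)
im=optics.read_camera("wrist")[:,:,::-1];cv2.imwrite("pics/w6.png",im)
E
```

```text
[0.5638 0.1469 0.2478] h 0.07159824724761638 toolF [-0.0206 -0.4876  2.8394] toolM [ 0.1169 -0.0591  0.0087] tilt [-0.0006 -0.0001 -1.    ]
T [[0.006, 0.003, 0.043], [0.006, 0.003, 0.043], [0.006, 0.004, 0.043], [0.007, 0.003, 0.042]] 
R [[-0.001, 0.0, -0.008], [-0.001, 0.001, -0.008], [-0.002, 0.0, -0.008], [-0.001, 0.001, -0.007]]
```

View pics/w6.png

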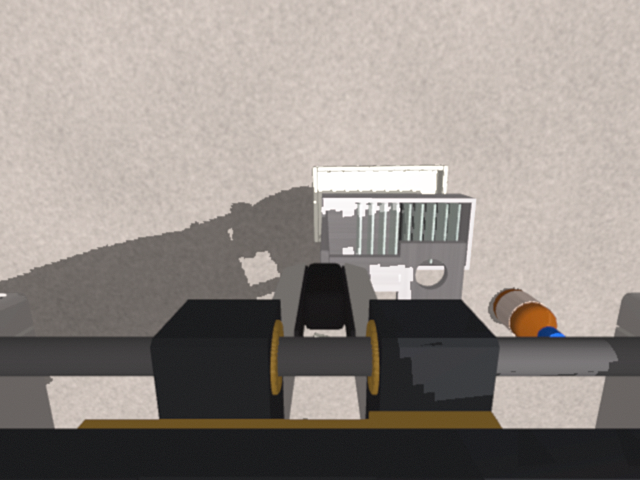

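The wrist view shows the tray's far corners at (314,166) and (447,165), and the carrier rim's far corners at (322,197) and (474,197). I'll check the alignment with the same camera.

```bash
python3 - <<'E'
from h import *
c=dict(np.load("w6.npz"))
im=cv2.imread("pics/w6.png")
def at(u,z):return least_squares(lambda X:(proj(c,[X[0],X[1],z])-u).ravel(),[.6,.1]).x
A,B=at([313.5,166],.026),at([447.5,165],.026);C,D=at([321.5,196],.1416),at([474.5,197],.1416)
for n,P,Q,y in(("tray",A,B,.043),("carr",C,D,.030)):
    d=(Q-P);L=np.linalg.norm(d);a=np.arctan2(d[1],d[0]);m=(P+Q)/2+y*np.array([d[1],-d[0]])/L;print(n,"len",L,"yaw",a,"centre",m)
yw=-.128;print("carrier by grip",np.array([.5638,.1469])+.0595*np.array([np.cos(yw),np.sin(yw)]))
print(proj(c,place([.6269,.1455,-.1206],[[-.075,.043,.026],[.075,.043,.026],[-.075,-.043,.026]])))
E
```

```text
tray len 0.14761954874959174 yaw -0.11575606829643724 centre [0.6255 0.1476]
carr len 0.12234979166601151 yaw -0.12956765980538795 centre [0.6214 0.1412]
carrier by grip [0.6228 0.1393]
[[314.0744 167.3959]
 [450.0662 167.0525]
 [314.756  242.8479]]
```

>>> move_arm --travel '[[0.007,0.003,0.03],[0.007,0.004,0.05],[0.007,0.004,0.05],[0.004,0.002,0.04],[0,0,0]]' --rot '[[0,0,-0.02],[0,0,-0.02],[0,0,-0.02],[0,0,0],[0,0,0]]' --claw '[255,255,255,255,255]'

```text
time_s: 9.45
eef_pos: [0.567, 0.1519, 0.2025]
orientation: [-2.347, -2.085, 0.006]
wrist_force: [-0.2, 0.0, -2.9]
opening: 0.0181
grip_force: 50.0
```

>>> move_arm --travel '[[0,0,0.03],[0,0,0.04],[0,0,0.04],[0,0,0.02],[0,0,0]]' --rot '[[0,0,0],[0,0,0],[0,0,0],[0,0,0],[0,0,0]]' --claw '[255,255,255,255,255]'

```text
time_s: 9.87
eef_pos: [0.5674, 0.1519, 0.1716]
orientation: [-2.348, -2.086, 0.003]
wrist_force: [-0.7, 0.1, -2.7]
opening: 0.018
grip_force: 50.0
```

```bash
python3 st.py; python3 - <<'E'
from h import *
im=optics.read_camera("wrist")[:,:,::-1];s=optics.read_camera("side")[:,:,::-1]
o=np.zeros((600,800,3),np.uint8)
o[:390,:600]=cv2.resize(im[180:310,290:490],None,fx=3,fy=3,interpolation=cv2.INTER_CUBIC)
o[300:600,440:800]=cv2.resize(s[185:260,320:410],None,fx=4,fy=4,interpolation=cv2.INTER_CUBIC)
cv2.imwrite("pics/w7.png",o)
E
```

```text
[0.5674 0.1519 0.1716] h -0.004634165446389227 toolF [ 0.0118 -0.6713  2.7122] toolM [ 0.1141  0.0231 -0.0159] tilt [-0.0023 -0.0004 -1.    ]
```

View pics/w7.png

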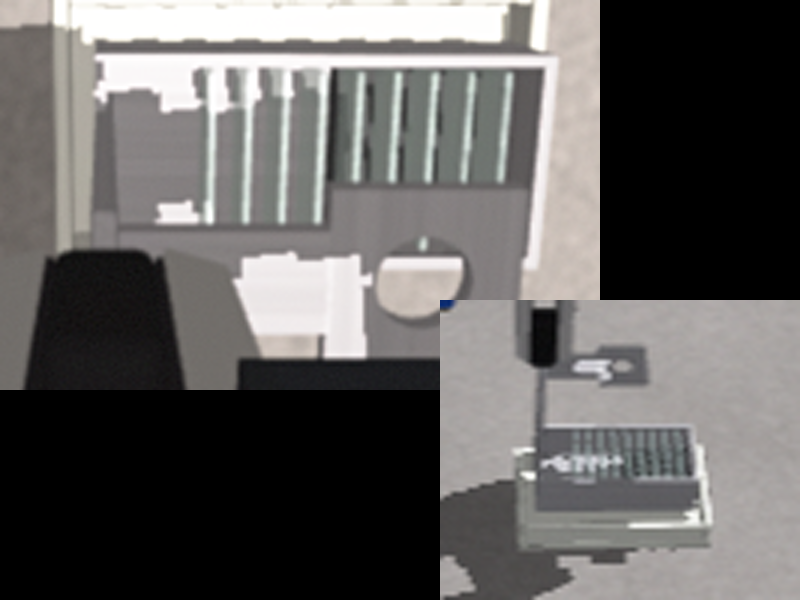

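The carrier hovers just above the well, lined up at side-crop (615,470) over the tray. Now I'll lower it slowly.

>>> move_arm --travel '[[0,0,0.01],[0,0,0.014],[0,0,0.014],[0,0,0.01],[0,0,0]]' --rot '[[0,0,0],[0,0,0],[0,0,0],[0,0,0],[0,0,0]]' --claw '[255,255,255,255,255]'

```text
time_s: 10.38
eef_pos: [0.5677, 0.1521, 0.1605]
orientation: [-2.348, -2.086, 0.001]
wrist_force: [-0.4, 0.3, -2.9]
opening: 0.0178
grip_force: 50.0
```

```bash
python3 st.py
```

```text
[0.5677 0.1521 0.1605] h -0.015712750869536413 toolF [ 0.2779 -0.4352  2.9132] toolM [ 0.0836 -0.0223 -0.0201] tilt [-0.001  -0.0002 -1.    ]
```

>>> move_arm --travel '[[0,0,0.01],[0,0,0.012],[0,0,0.012],[0,0,0.006],[0,0,0]]' --rot '[[0,0,0],[0,0,0],[0,0,0],[0,0,0],[0,0,0]]' --claw '[255,255,255,255,255]'

```text
time_s: 10.8
eef_pos: [0.5677, 0.1521, 0.1507]
orientation: [-2.348, -2.086, 0.001]
wrist_force: [-0.3, -0.5, -2.2]
opening: 0.0179
grip_force: 50.0
```

```bash
python3 st.py
```

```text
[0.5677 0.1521 0.1507] h -0.025504663940054823 toolF [-0.4977 -0.2448  2.1595] toolM [ 0.0641 -0.0582 -0.0099] tilt [-0.0007 -0.0001 -1.    ]
```

Still free, with about 4.5 mm left to the floor.

>>> move_arm --travel '[[0,0,0.005],[0,0,0.005],[0,0,0.004],[0,0,0]]' --rot '[[0,0,0],[0,0,0],[0,0,0],[0,0,0]]' --claw '[255,255,255,255]'

```text
time_s: 11.13
eef_pos: [0.5678, 0.1521, 0.1475]
orientation: [-2.348, -2.086, 0.0]
wrist_force: [-0.6, -0.5, -2.6]
opening: 0.0181
grip_force: 50.0
```

>>> move_arm --travel '[[0,0,0.003],[0,0,0]]' --rot '[[0,0,0],[0,0,0]]' --claw '[255,255]'

```text
time_s: 11.3
eef_pos: [0.5679, 0.1521, 0.1469]
orientation: [-2.348, -2.087, 0.0]
wrist_force: [0.4, 0.5, -2.0]
opening: 0.0174
grip_force: 50.0
```

>>> move_arm --travel '[[0,0,0.002],[0,0,0]]' --rot '[[0,0,0],[0,0,0]]' --claw '[255,255]'

```text
time_s: 11.47
eef_pos: [0.5679, 0.1521, 0.1464]
orientation: [-2.349, -2.086, 0.0]
wrist_force: [0.0, -0.6, -2.6]
opening: 0.0178
grip_force: 50.0
```

>>> move_arm --travel '[[0,0,0.003],[0,0,0]]' --rot '[[0,0,0],[0,0,0]]' --claw '[255,255]'

```text
time_s: 11.63
eef_pos: [0.568, 0.1522, 0.1462]
orientation: [2.348, 2.087, 0.001]
wrist_force: [-2.3, -0.2, 2.0]
opening: 0.0174
grip_force: 50.0
```

>>> move_arm --travel '[[0,0,0.003],[0,0,0]]' --rot '[[0,0,0],[0,0,0]]' --claw '[255,255]'

```text
time_s: 11.8
eef_pos: [0.568, 0.1522, 0.1462]
orientation: [2.348, 2.086, 0.001]
wrist_force: [-5.8, -0.9, 10.7]
opening: 0.0175
grip_force: 50.0
```

On the floor. I'll ease the press, then release.

>>> move_arm --travel '[[0,0,-0.003],[0,0,0]]' --rot '[[0,0,0],[0,0,0]]' --claw '[255,255]' --squeeze 20

```text
time_s: 11.97
eef_pos: [0.568, 0.1522, 0.1462]
orientation: [2.348, 2.086, 0.001]
wrist_force: [-2.3, -0.2, 6.8]
opening: 0.0181
grip_force: 20.0
```

>>> move_arm --travel '[[0,0,0],[0,0,0],[0,0,0],[0,0,0],[0,0,0]]' --rot '[[0,0,0],[0,0,0],[0,0,0],[0,0,0],[0,0,0]]' --claw '[190,170,150,140,140]'

```text
time_s: 12.38
eef_pos: [0.568, 0.1521, 0.1456]
orientation: [-2.349, -2.087, 0.0]
wrist_force: [0.4, 0.3, 0.2]
opening: 0.0418
grip_force: 0.0
```

>>> move_arm --travel '[[0,0,-0.04],[0,0,-0.08],[0,0,-0.12],[0,0,-0.12],[0,0,-0.08]]' --rot '[[0,0,0],[0,0,0],[0,0,0],[0,0,0],[0,0,0]]' --claw '[140,140,140,140,140]'

```text
time_s: 12.8
eef_pos: [0.5682, 0.1522, 0.2596]
orientation: [2.347, 2.086, 0.005]
wrist_force: [-0.4, 0.7, 0.4]
opening: 0.0423
grip_force: 0.0
```

>>> move_arm --travel '[[0,0,0],[0,0,0],[0,0,0]]' --rot '[[0,0,0],[0,0,0],[0,0,0]]' --claw '[140,140,140]'

```text
time_s: 13.05
eef_pos: [0.5676, 0.1521, 0.255]
orientation: [-2.348, -2.086, 0.001]
wrist_force: [0.4, 1.1, -0.2]
opening: 0.0424
grip_force: 0.0
```

```bash
python3 st.py; python3 - <<'E'
from h import *
im=optics.read_camera("wrist")[:,:,::-1];s=optics.read_camera("side")[:,:,::-1]
o=np.zeros((600,800,3),np.uint8)
o[:390,:600]=cv2.resize(im[140:270,290:490],None,fx=3,fy=3,interpolation=cv2.INTER_CUBIC)
o[300:600,440:800]=cv2.resize(s[185:260,320:410],None,fx=4,fy=4,interpolation=cv2.INTER_CUBIC)
cv2.imwrite("pics/w8.png",o)
E
```

```text
[0.5676 0.1521 0.255 ] h 0.07884348292902812 toolF [1.157  0.2211 0.2343] toolM [-0.0874  0.0032  0.0074] tilt [-0.001  -0.0002 -1.    ]
```

View pics/w8.png

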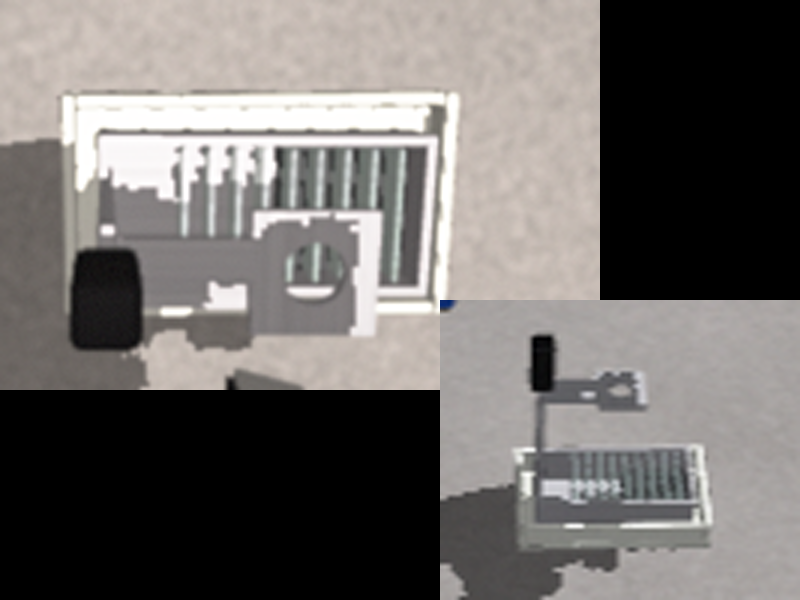

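The carrier lies flat in the well, rim at crop (265,210) inside the tray outline. The gripper is clear above it.

```bash
python3 -c "
from bench import arm
print(arm.hand_in())"
```

```text
the job is handed in; nothing more can be done
None
```

The carrier came off the hook, was lowered flat into the tray's well and released, and the job is handed in; I saw no sign of a broken limit, but the hand-in returned no verdict.

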